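Load a fresh label roll on its spindle

TASK

Load the label dispenser: set the white label roll in the cradle between the two light grey cheeks and let go of it, then slide the loose spindle through one cheek, the roll's core and the other cheek until its blue cap sits flush against the outside of the cheek (either side will do). Feel your way and never force the spindle against the dispenser, and leave the other things on the desk where they are.

Things in the scene. Friction and masses are not known exactly. Their poses are not given: they have to be found in the camera images.
- dispenser: label dispenser, fixed (mm): dark base 12 thick, local x -80 to +50, y -58 to +78; two upright light grey cheeks 8 thick, 80 wide (x -40 to +40), top at z 76: inner faces y -44 and +44, outer faces y -52 and +52. The +y cheek is the adjustable one, with a foot flange and two black clamp screws (to y 71, z 27). Tear-off edge in front, x -54 to -79, up to z 28. Origin: midway, on the desk
- dispenser_axis (a point): centre between the cheek holes, 52 mm above the desk; axes as the dispenser's (y through the holes, x to the back, z up). Each hole is round, 16 mm, 1 mm countersunk. The -y cheek's hole is truly at x 0, z 52; the clamped +y cheek has play and stands up to 3.5 mm in front of or behind its true place, hole and all (z stays 52): where, is not in the readings and must be felt
- dispenser_cradle (a point): where the centre of a roll laid in the cradle comes to rest: 49 mm above the desk (up to 50.5 as it lies), 3 mm BELOW the hole axis. The cradle is two black rubber bars along local y, 10 mm thick, at x -17.5 and +17.5, tops at z 24. The spindle passes through the core with 4 mm to spare all round when centred; it keeps the roll from being pulled off the bars
- roll: roll of white labels lying on its rim on the desk, 60 mm across, 76 mm wide along its axis, with an open brown core of 22 mm bore straight through; the rim is slightly faceted, so it does not roll away; about 0.25 kg. Origin: its centre (30 mm above the desk at the start); local y is its axis
- spindle: loose spindle: aluminium shaft 14 mm across, square blue cap 34 x 34 x 12 mm on one end. Origin: on the axis at the cap's inner face; the shaft runs 123 mm along local +x, the cap 12 mm along -x. 0.12 kg, centre of mass about 32 mm along +x. It lies on the cap's edge and the shaft, free end dipping about 5 degrees. Home: cap face on a cheek's outer face, free end 19 mm out of the other cheek
- spindle_tip (a point): middle of the spindle's free end, 123 mm from the cap's inner face; the last 3 mm are chamfered from 14 to 10 mm across. Axes as the spindle's
- sticky_block: yellow block of sticky notes, 77 x 77 x 15 mm; a bystander, lying near the end of the monitor panel (fixed; it fills x 0.59 to 0.66 m, y above -0.08 m, z 0.10 to 0.48 m: carry things round it). On the right a bookcase wall stands at x 0.51 to 0.54 m, y below -0.45 m
- calculator: grey desk calculator with orange keys, 140 x 80 x 18 mm; a bystander
- glue_stick: white glue stick with a red cap, standing, 24 across, 88 mm tall; a bystander
- tape_roll: small roll of buff adhesive tape lying flat, 49 across, 19 mm high; a bystander, not the label roll

How it is judged:
By the outcome, as a careful person would: the job done as asked, in the order asked, and still so for the second after the job is handed in, with the robot touching nothing.
It also fails if it takes over 72 s, if anything falls off the work surface, if the arm or the gripper's body presses on something with over 40 N, if the wrist force passes 120 N, or if a joint passes its speed limit or range.

ROBOT

A 6-joint arm with a two-finger parallel gripper is mounted at the origin on a cart in front of the work surface, level with it; the furniture and walls round the work are solid. World frame = base frame: x ahead of the robot, y to its left, z up, the work surface at z = 0. Lengths are in m, angles in rad, forces in N, time in s.
With the tool pointing down it reaches from about 0.35 to 0.975 m from the base axis. Payload 17.4 kg.
Tool frame: the origin (TCP) lies at the very end of the fingers, on their centre line; the grasp point (between the pads) lies 19 mm behind it (arm.tcp_to_grasp is the distance from the TCP to the grasp point, in m); z points along the fingers, y is the line along which they close (so a half turn about z gives the same grasp; the last joint's range is limited). The gripper opens to 85 mm and grips with 20 to 120 N. Pads are 22 mm wide; open, the fingers measure 114 mm over their backs; the gripper's body (76 mm by 85 mm) begins 54 mm behind the grasp point. The pads swing forward as they close: fully open they stand 13 mm farther back than shut.
Start: joints at [-1.155, 0.116, 1.442, -0, 1.584, -0.038], TCP at [0.296, -0.607, 0.194] pointing down, gripper open.
Joint ranges: [-2.83, 2.83], [-0.83, 2.19], [0.07, 2.5], [-1.14, 4.28], [0.01, 3], [-2.97, 2.97]. Speed limits (rad/s): [1.89, 1.89, 2.22, 3.14, 3.14, 3.14].

INTERFACE

Orientations are given as [roll, pitch, yaw] about the fixed x, y, z axes, in that order (R = Rz(yaw) Ry(pitch) Rx(roll)).
In Python, from cell import arm gives the robot as it stands.
- The arm moves only by the tool send_rows, never from a script. Its argument "targets" is a list of rows, each a list of 7 numbers: the turn, a rotation vector about the tool's x, y, z normalised to -1 to 1, where 1 is pi rad, then the shift along the tool's x, y, z normalised to -1 to 1, where 1 is 0.1 m, then the finger opening in mm, from 0 to 85.4. In form: [[ax, ay, az, tx, ty, tz, hand], ...]. A call has 1 to 10 rows; each row is the pose to reach, as a shift and turn from the pose commanded when the call began, along the tool's axes at that moment, turning the shorter way round; what a row does not reach only later rows make up. A row lasts 1/8 s, in which the tool goes at most 62.5 mm and 10.7 degrees, less where a joint would pass 70% of its speed; a pose out of reach is approached as far as the arm can. A call with a number of a shift or a turn outside -1 to 1 is refused whole. A call with a gripper value outside its range is refused whole. The fingers move at their own pace and stop on an object; "force" is the grip in N (left out, the last holds). Time passes only in rows, so rows that repeat a pose let the fingers close. It gives the time, the measured TCP pose, the force, the opening and the grip force at its end, in the units of the state.
- arm.sense(): the state, without advancing time (a new reading comes with each control period).
- arm.grab_frame(name): name is "scene" or "side" or "wrist"; returns the picture (384x512x3 uint8, blue, green, red); there is no depth.
- arm.camera_params(name): a dict with "fx", "fy", "cx", "cy" (pixels), "distortion" ([k1, k2, p1, p2, k3] as OpenCV has them; the pictures are not rectified), "R" (3x3) and "t" (3): a world point X has camera coordinates R X + t. Camera axes: x right, y down, z forward; pixel columns grow to the right and rows downward; lengths in m; the calibration is good to about 2 mm. A picture is of the moment at which its call begins: read the wrist's pose just before it. camera_params takes no time and is no camera call; for the wrist camera it gives the pose at the moment of the call.
- arm.job_done(): hands the job in; it is judged then, once.
The state is a dict: "clock": time; "joint_pos": joint angles; "joint_vel": joint speeds; "joint_torque": joint torques, N m; "eef_pos": TCP position; "ee_rot": TCP orientation; "wrist_force": force on the tool from outside, world axes, zero at the start; "torque": the same for the moment, N m; "grip_width": opening from 0.0 (shut) to 1.0 (fully open); "gripper_force": force on a finger pad.
Only numpy, scipy, OpenCV 4.12 (cv2) and the standard library are available. Lean on these libraries where they do the work, as an engineer would, in place of code of your own. Each camera call takes 0.05 s, during which the arm holds its last target. There are 200 camera calls.

## Working session

There is one attempt and no reset: what is moved stays moved. The work goes in short steps, Python scripts to look and compute and a tool call to move; the robot and the scene stay as the last step left them, time stands still between calls to the robot, and variables do not carry over. Pictures are saved under pics/ and viewed, at most 10 in all, crops included, and the job is handed in when it is done.

Besides the shell and the picture viewer there is one more tool, called after "Request:" by a JSON object that holds its "method" and its "body". send_rows: Moves the arm, as the interface text tells. Scaled input: -1 to 1 covers 0.1 m each way for a shift and pi rad each way for a turn. Its arguments: {"type":"object","properties":{"targets":{"type":"array","items":{"type":"array","items":{"type":"number"}}},"force":{"type":"number"}},"required":["targets"]}

```bash
mkdir -p pics; ls; python3 - <<'E'
from cell import arm
import cv2,numpy as np
a=arm.grab_frame("scene");b=arm.grab_frame("side")
cv2.imwrite("pics/s0.png",a);cv2.imwrite("pics/d0.png",b)
for n in("scene","side","wrist"):
  c=arm.camera_params(n);print(n,c["fx"],c["fy"],c["distortion"],(-np.array(c["R"]).T@c["t"]).round(3),np.array(c["R"])[2].round(2))
s=arm.sense();print(s)
E
```

```text
pics
scene 463.5151262217726 463.5151262217726 [-0.03294689  0.          0.          0.          0.        ] [-0.118 -0.531  0.675] [ 0.68  0.42 -0.6 ]
side 418.81382967846577 418.81382967846577 [0.01576098 0.         0.         0.         0.        ] [ 0.189 -0.03   0.809] [ 0.44 -0.09 -0.89]
wrist 265.08043229102515 265.08043229102515 [-0.03307821  0.          0.          0.          0.        ] [ 0.364 -0.574  0.372] [-0.27 -0.13 -0.96]
{'clock': 0.1, 'joint_pos': array([-1.15480171e+00,  1.16460874e-01,  1.44219229e+00,  7.48236586e-06,
        1.58398737e+00, -3.77975306e-02]), 'joint_vel': array([ 0.00093688, -0.00383321, -0.00246328,  0.00031055, -0.00012955,
       -0.00139394]), 'joint_torque': array([ 4.56991156e-04, -7.33666348e+01, -6.33787322e+01, -2.76274732e-04,
        5.16949382e-03, -1.31616778e-05]), 'eef_pos': array([ 0.29581862, -0.60650157,  0.19342444]), 'ee_rot': array([-3.14054580e+00, -4.70743282e-05,  4.53792221e-01]), 'wrist_force': array([-0.04808536, -0.76317629,  1.18709249]), 'torque': array([-0.0104495 , -0.03633112,  0.06129746]), 'gripper_force': 0.0, 'grip_width': 0.998623165540657}
```

View pics/s0.png

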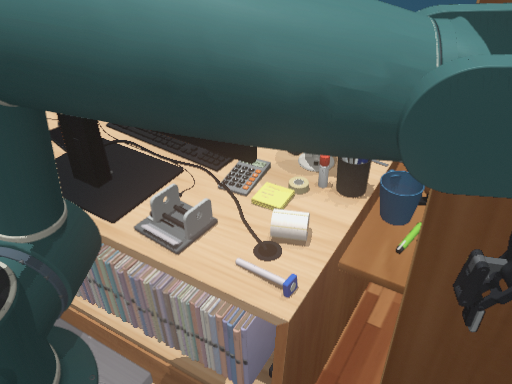

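View pics/d0.png

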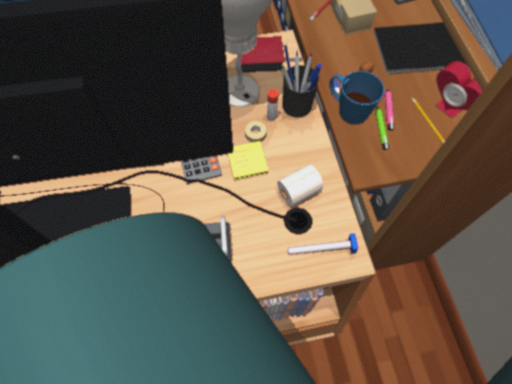

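The scene picture shows the dispenser near (175,215), roll (290,225), spindle from tip (238,263) to cap (290,285). In the side picture the roll is at (300,186), and the spindle runs (290,250) to (353,243); the arm hides most of the dispenser.

```bash
cat > h.py <<'E'
from cell import arm
import cv2,numpy as np
from scipy.spatial.transform import Rotation as Rn
def cam(n):
    c=arm.camera_params(n);K=np.array([[c["fx"],0,c["cx"]],[0,c["fy"],c["cy"]],[0,0,1]])
    return K,np.array(c["distortion"]),np.array(c["R"]),np.array(c["t"])
def ray(c,uv):
    K,d,R,t=c;p=cv2.undistortPoints(np.array(uv,float).reshape(-1,1,2),K,d).reshape(-1,2)
    return -R.T@t,np.c_[p,np.ones(len(p))]@R
def plane(c,uv,z):
    o,d=ray(c,uv);return o+d*((z-o[2])/d[:,2])[:,None]
def proj(c,X):
    K,d,R,t=c;return cv2.projectPoints(np.array(X,float).reshape(-1,3),cv2.Rodrigues(R)[0],t,K,d)[0].reshape(-1,2)
def blobs(img,lo,hi,roi,amin=30):
    x0,y0,x1,y1=roi;m=np.zeros(img.shape[:2],np.uint8)
    m[y0:y1,x0:x1]=cv2.inRange(cv2.cvtColor(img,cv2.COLOR_BGR2HSV),lo,hi)[y0:y1,x0:x1]
    cs=[c for c in cv2.findContours(m,cv2.RETR_EXTERNAL,cv2.CHAIN_APPROX_NONE)[0] if cv2.contourArea(c)>amin]
    return sorted(cs,key=cv2.contourArea,reverse=True)
def mv(target,rpy):
    """shift/turn (normalised) from the sensed pose to a world pose"""
    s=arm.sense();R=Rn.from_euler('xyz',s['ee_rot']);T=Rn.from_euler('xyz',rpy)
    return np.r_[(R.inv()*T).as_rotvec()/np.pi,R.inv().apply(np.array(target)-s['eef_pos'])/0.1].round(4)
E
python3 - <<'E'
from h import *
a=cv2.imread("pics/s0.png");b=cv2.imread("pics/d0.png");S=cam("scene");D=cam("side")
np.set_printoptions(precision=4,suppress=True)
for nm,im,c,rw,rc,rs in(("scene",a,S,(262,200,320,250),(275,265,305,300),(230,255,300,298)),("side",b,D,(270,160,330,210),(345,228,365,258),(283,230,350,262))):
  for k in blobs(im,(0,0,150),(180,70,255),rw)[:1]:
    r=cv2.minAreaRect(k);print(nm,"roll",r,plane(c,[r[0]],.03),plane(c,cv2.boxPoints(r),.03))
  for k in blobs(im,(100,120,60),(130,255,255),rc)[:1]:
    r=cv2.minAreaRect(k);print("cap",r,plane(c,[r[0]],.017))
  for k in blobs(im,(0,0,120),(180,60,255),rs)[:1]:
    r=cv2.minAreaRect(k);print("shaft",r,plane(c,cv2.boxPoints(r),.012))
cv2.imwrite("pics/c0.png",cv2.resize(np.hstack([a[175:260,125:225],a[200:300,225:325][:85]]),None,fx=4,fy=4,interpolation=cv2.INTER_CUBIC))
E
```

```text
scene roll ((284.95721435546875, 222.68484497070312), (47.53225326538086, 28.319744110107422), 3.5763344764709473) [[ 0.5479 -0.1899  0.03  ]] [[ 0.4879 -0.1646  0.03  ]
 [ 0.5697 -0.1212  0.03  ]
 [ 0.6117 -0.217   0.03  ]
 [ 0.5278 -0.2531  0.03  ]]
cap ((289.31378173828125, 279.83447265625), (4.899683952331543, 14.782096862792969), 41.633541107177734) [[ 0.4201 -0.2673  0.017 ]]
shaft ((264.0931091308594, 272.336181640625), (62.76185607910156, 15.43295669555664), 16.22019386291504) [[ 0.3891 -0.1579  0.012 ]
 [ 0.4273 -0.1433  0.012 ]
 [ 0.4448 -0.2698  0.012 ]
 [ 0.4077 -0.2797  0.012 ]]
side roll ((301.70001220703125, 182.9000244140625), (28.174455642700195, 40.69643783569336), 63.43495178222656) [[ 0.5545 -0.2087  0.03  ]] [[ 0.5728 -0.1606  0.03  ]
 [ 0.5998 -0.2468  0.03  ]
 [ 0.5364 -0.2564  0.03  ]
 [ 0.5116 -0.1725  0.03  ]]
cap ((353.0384521484375, 242.69235229492188), (17.846569061279297, 6.079599857330322), 78.69007110595703) [[ 0.4121 -0.2773  0.017 ]]
shaft ((318.66412353515625, 247.2424774169922), (8.660637855529785, 62.04608154296875), 82.47618103027344) [[ 0.4311 -0.149   0.012 ]
 [ 0.4227 -0.2731  0.012 ]
 [ 0.4052 -0.2699  0.012 ]
 [ 0.4136 -0.147   0.012 ]]
```

View pics/c0.png

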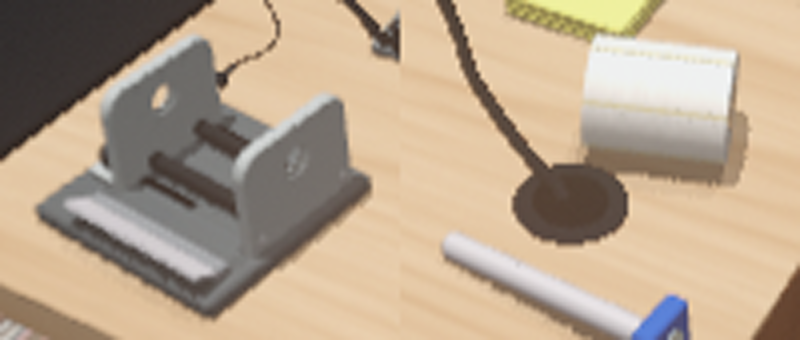

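The crop shows the near cheek's (-y) hole at scene (199.2,215.8), the far (+y) cheek's hole at (165,199.2), and the tear-off edge towards the robot.

```bash
python3 - <<'E'
from h import *
np.set_printoptions(precision=4,suppress=True)
S=cam("scene")
h=plane(S,[[199.2,215.8],[165,199.2]],.052);print(h, np.linalg.norm(h[0]-h[1]))
print(plane(S,[[134.5,227],[177.5,253],[217.5,220.5]],.012))
d=h[1]-h[0];d[2]=0;d/=np.linalg.norm(d)
c=h[0]+d*52*.001;print("centre",c,"yaw",np.arctan2(-d[0],d[1]))
print(mv([.53,-.2,.3],[np.pi,0,0.3]), mv([.5,-.15,.35],[np.pi,0,0.45]))
E
```

```text
[[ 0.4562 -0.0346  0.052 ]
 [ 0.4651  0.0655  0.052 ]] 0.10054699130767283
[[ 0.3923  0.0982  0.012 ]
 [ 0.3756 -0.0345  0.012 ]
 [ 0.4999 -0.0477  0.012 ]]
centre [0.4608 0.0172 0.052 ] yaw -0.08818347705455917
[-0.0003  0.      0.049   3.8869 -2.6281 -1.0628] [-0.0003 -0.      0.0012  3.8364 -3.2095 -1.5622]
```

Request:
{"method": "send_rows", "body": {"targets": [[0,0,0,0.7,-0.98,-0.4,85],[0,0,0,0.7,-0.98,-0.4,85],[0,0,0,0.7,-0.98,-0.4,85]]}}

```text
clock: 0.48
eef_pos: [0.3167, -0.4858, 0.2365]
ee_rot: [3.138, -0.001, 0.456]
wrist_force: [-0.3, -1.4, -0.3]
grip_width: 0.995
gripper_force: 0.0
```

Request:
{"method": "send_rows", "body": {"targets": [[0,0,0,0.7,-0.98,-0.4,85],[0,0,0,0.7,-0.98,-0.4,85],[0,0,0,0.7,-0.98,-0.4,85]]}}

```text
clock: 0.85
eef_pos: [0.3365, -0.3676, 0.2759]
ee_rot: [3.139, -0.001, 0.456]
wrist_force: [0.6, -0.3, 0.1]
grip_width: 0.995
gripper_force: 0.0
```

Request:
{"method": "send_rows", "body": {"targets": [[0,0,0,0.98,-0.5,0,85],[0,0,0,0.98,-0.5,0,85],[0,0,0,0.98,-0.5,0,85]]}}

```text
clock: 1.23
eef_pos: [0.4033, -0.2803, 0.2731]
ee_rot: [-3.14, 0.001, 0.457]
wrist_force: [-0.9, -0.6, -1.0]
grip_width: 0.995
gripper_force: 0.0
```

Request:
{"method": "send_rows", "body": {"targets": [[0,0,-0.05,0.98,-0.6,0,85],[0,0,-0.1,0.98,-0.6,0,85],[0,0,-0.15,0.98,-0.6,0,85],[0,0,-0.2,0.98,-0.6,0,85],[0,0,-0.27,0.98,-0.6,0,85],[0,0,-0.333,0.98,-0.6,0,85],[0,0,-0.333,0.98,-0.6,0,85]]}}

```text
clock: 2.1
eef_pos: [0.4637, -0.186, 0.2731]
ee_rot: [-3.14, -0.0, 1.502]
wrist_force: [-0.5, 0.0, 0.1]
grip_width: 0.995
gripper_force: 0.0
```

```bash
python3 - <<'E'
from h import *
import pickle
c=cam("wrist");im=arm.grab_frame("wrist");s=arm.sense()
cv2.imwrite("pics/w1.png",im);pickle.dump(c,open("w1.pkl","wb"))
print(s["clock"],s["eef_pos"],s["ee_rot"],s["wrist_force"])
E
```

```text
2.15 [ 0.46368663 -0.18590672  0.27309382] [-3.14009662e+00 -1.49580967e-04  1.50276025e+00] [ 0.44828182 -0.46550727  0.30068844]
```

View pics/w1.png

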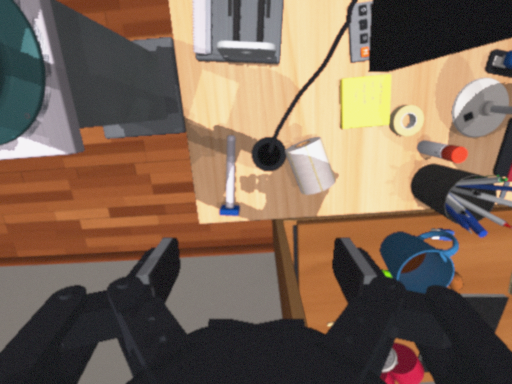

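The wrist view shows the roll at about (310,165), the spindle from tip (231,138) to cap (230,211), and the dispenser cut off at the top.

```bash
python3 - <<'E'
from h import *
import pickle
np.set_printoptions(precision=4,suppress=True)
c=pickle.load(open("w1.pkl","rb"));im=cv2.imread("pics/w1.png")
k=blobs(im,(0,0,120),(180,50,255),(284,130,338,200))[0];r=cv2.minAreaRect(k);print(r)
p=cv2.boxPoints(r)
for z in(.03,.045):print("roll",plane(c,[r[0]],z),plane(c,p,z))
h=cv2.approxPolyDP(cv2.convexHull(k),3,True).reshape(-1,2);print(h.tolist())
k=blobs(im,(105,120,40),(130,255,255),(215,195,245,222),10)[0];r=cv2.minAreaRect(k);print("cap",r,plane(c,[r[0]],.025),plane(c,cv2.boxPoints(r),.034))
k=blobs(im,(0,0,130),(180,40,255),(220,130,243,206))[0];r=cv2.minAreaRect(k);print("shaft",r,plane(c,cv2.boxPoints(r),.012))
E
```

```text
((310.76025390625, 166.5273895263672), (52.78555679321289, 37.80429458618164), 69.44395446777344)
roll [[ 0.5519 -0.2053  0.03  ]] [[ 0.5094 -0.1732  0.03  ]
 [ 0.5656 -0.156   0.03  ]
 [ 0.5964 -0.2388  0.03  ]
 [ 0.5373 -0.258   0.03  ]]
roll [[ 0.549 -0.202  0.045]] [[ 0.508  -0.171   0.045 ]
 [ 0.5622 -0.1544  0.045 ]
 [ 0.5919 -0.2343  0.045 ]
 [ 0.535  -0.2528  0.045 ]]
[[318, 137], [334, 181], [325, 189], [307, 194], [300, 189], [286, 150]]
cap ((229.0, 210.0), (8.0, 18.0), 90.0) [[ 0.4116 -0.2733  0.025 ]] [[ 0.3984 -0.2617  0.034 ]
 [ 0.4286 -0.2638  0.034 ]
 [ 0.4273 -0.2782  0.034 ]
 [ 0.3968 -0.2761  0.034 ]]
shaft ((230.0, 170.0), (70.0, 8.0), 90.0) [[ 0.4177 -0.1474  0.012 ]
 [ 0.4307 -0.1483  0.012 ]
 [ 0.4196 -0.2694  0.012 ]
 [ 0.4054 -0.2685  0.012 ]]
```

```bash
python3 - <<'E'
from h import *
print(mv([.5525,-.2105,.175],[np.pi,0,1.89]))
E
```

```text
[-5.000e-04 -1.000e-04 -1.233e-01 -1.851e-01  9.043e-01  9.796e-01]
```

Request:
{"method": "send_rows", "body": {"targets": [[0,0,-0.06,-0.185,0.904,0.5,80],[0,0,-0.1233,-0.185,0.904,0.98,80],[0,0,-0.1233,-0.185,0.904,0.98,80],[0,0,-0.1233,-0.185,0.904,0.98,80]]}}

```text
clock: 2.65
eef_pos: [0.5522, -0.2099, 0.1754]
ee_rot: [-3.14, -0.001, 1.884]
wrist_force: [-0.8, -0.2, 0.8]
grip_width: 0.936
gripper_force: 0.0
```

```bash
python3 - <<'E'
from h import *
np.set_printoptions(precision=4,suppress=True)
c=cam("wrist");im=arm.grab_frame("wrist");s=arm.sense();print(s["clock"],s["eef_pos"],s["ee_rot"])
cv2.imwrite("pics/w2.png",im)
t=[[.5525,-.2105,.06]];print(proj(c,t))
E
```

```text
2.7 [ 0.5524 -0.2099  0.1772] [3.1413 0.0004 1.8839]
[[255.5622 178.377 ]]
```

View pics/w2.png

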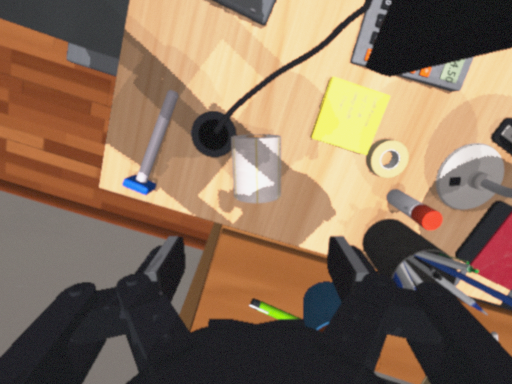

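The roll is centred between the fingers (x 233–282, middle 257) and aligned; the grommet at (214,134) clears the finger.

Request:
{"method": "send_rows", "body": {"targets": [[0,0,0,0.01,0,0.5,78],[0,0,0,0.01,0,0.95,78],[0,0,0,0.01,0,0.95,78]]}}

```text
clock: 3.08
eef_pos: [0.5511, -0.2081, 0.0805]
ee_rot: [-3.14, -0.001, 1.885]
wrist_force: [0.6, -0.5, 0.6]
grip_width: 0.913
gripper_force: 0.0
```

Request:
{"method": "send_rows", "body": {"targets": [[0,0,0,0,0,0.4,78],[0,0,0,0,0,0.69,78],[0,0,0,0,0,0.69,78],[0,0,0,0,0,0.69,50],[0,0,0,0,0,0.69,50],[0,0,0,0,0,0.69,50],[0,0,0,0,0,0.69,50]], "force": 40}}

```text
clock: 3.95
eef_pos: [0.5524, -0.2083, 0.0126]
ee_rot: [3.141, 0.0, 1.887]
wrist_force: [0.6, -0.4, 0.4]
grip_width: 0.586
gripper_force: 0.0
```

Request:
{"method": "send_rows", "body": {"targets": [[0,0,0,0,0,-0.3,50],[0,0,0,0,0,-0.8,50],[0,0,0,0,0,-1,50],[0,0,0,0,0,-1,50]]}}

```text
clock: 4.45
eef_pos: [0.5528, -0.2085, 0.1133]
ee_rot: [3.14, 0.001, 1.887]
wrist_force: [-0.1, 0.1, -0.9]
grip_width: 0.586
gripper_force: 0.0
```

```bash
python3 - <<'E'
from h import *
s=arm.sense();print(s["clock"],s["eef_pos"],s["ee_rot"],s["wrist_force"],s["grip_width"],s["gripper_force"])
print(mv([.458,-.01,.20],[np.pi,0,1.46]))
E
```

```text
4.45 [ 0.55284326 -0.20847873  0.11331128] [3.13995985e+00 1.44950256e-03 1.88732388e+00] [-0.07347014  0.076199   -0.86316494] 0.5864415840644676 0.0
[ 6.0000e-04  3.0000e-04  1.3600e-01  2.1801e+00 -2.8210e-01 -8.7050e-01]
```

```bash
python3 - <<'E'
from h import *
im=arm.grab_frame("wrist");cv2.imwrite("pics/w3.png",im)
E
```

```text
(no output)
```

View pics/w3.png

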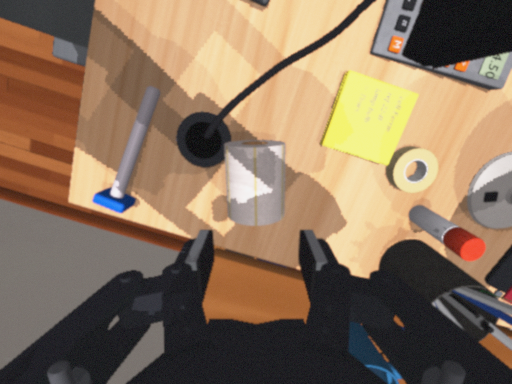

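The roll still lies at (255,182); the fingers, tips near (208,235) and (305,235), closed short of it on its -y side. I'll check the projection against the fingertips.

```bash
python3 - <<'E'
from h import *
np.set_printoptions(precision=4,suppress=True)
c=cam("wrist");s=arm.sense();R=Rn.from_euler('xyz',s['ee_rot'])
for y in(-.025,0,.025):print(proj(c,s['eef_pos']+R.apply([[0,y,0],[0,y,-.019]])).tolist())
im=cv2.imread("pics/w3.png")
k=blobs(im,(0,0,90),(180,60,255),(222,135,290,228))[0];h=cv2.approxPolyDP(cv2.convexHull(k),3,True).reshape(-1,2);print(h.tolist())
print(plane(c,[[255,142],[255,200],[255,222]],.06),plane(c,[[228,180],[285,180]],.04),plane(c,[[255,222]],.03))
E
```

```text
[[220.54220262364043, 216.60174518495413], [216.8629121386706, 227.69210003975112]]
[[254.8441167479526, 216.63409024536506], [254.70965252347494, 227.738876921785]]
[[289.15711168369785, 216.63816996786935], [292.57041707352374, 227.7361718617043]]
[[283, 142], [283, 215], [261, 225], [234, 221], [228, 213], [224, 144], [242, 140]]
[[ 0.5372 -0.1627  0.06  ]
 [ 0.5537 -0.213   0.06  ]
 [ 0.5605 -0.2339  0.06  ]] [[ 0.5242 -0.2081  0.04  ]
 [ 0.5771 -0.1908  0.04  ]] [[ 0.5645 -0.2464  0.03  ]]
```

Request:
{"method": "send_rows", "body": {"targets": [[0,0,0,0,0,0,78],[0,0,0,0,0,0,78],[0,0,0,0,0,0,78],[0,0,0,0,0,0.4,78],[0,0,0,0,0,0.8,78],[0,0,0,0,0,0.8,78]]}}

```text
clock: 5.25
eef_pos: [0.5506, -0.2075, 0.0292]
ee_rot: [-3.138, -0.004, 1.887]
wrist_force: [-0.5, -0.8, -0.4]
grip_width: 0.912
gripper_force: 0.0
```

Request:
{"method": "send_rows", "body": {"targets": [[0,0,0,0,0,0.2,78],[0,0,0,0,0,0.33,78],[0,0,0,0,0,0.33,65],[0,0,0,0,0,0.33,55],[0,0,0,0,0,0.33,55],[0,0,0,0,0,0.33,55],[0,0,0,0,0,0.33,55]], "force": 40}}

```text
clock: 6.12
eef_pos: [0.5525, -0.2084, -0.0004]
ee_rot: [3.141, 0.001, 1.887]
wrist_force: [-1.7, -0.3, 2.5]
grip_width: 0.646
gripper_force: 12.3
```

Request:
{"method": "send_rows", "body": {"targets": [[0,0,0,0,0,0,45],[0,0,0,0,0,0,45],[0,0,0,0,0,0,45]], "force": 50}}

```text
clock: 6.5
eef_pos: [0.5526, -0.2084, -0.0]
ee_rot: [3.141, 0.001, 1.887]
wrist_force: [-2.7, 0.0, 8.0]
grip_width: 0.622
gripper_force: 46.1
```

Request:
{"method": "send_rows", "body": {"targets": [[0,0,0,0,0,-0.1,45],[0,0,0,0,0,-0.3,45],[0,0,0,0,0,-0.3,45]]}}

```text
clock: 6.88
eef_pos: [0.5534, -0.2087, 0.0315]
ee_rot: [3.139, 0.002, 1.887]
wrist_force: [0.3, -0.6, -3.5]
grip_width: 0.619
gripper_force: 45.3
```

```bash
python3 - <<'E'
from h import *
print(mv([.46,.008,.15],[np.pi,0,1.46]))
E
```

```text
[ 9.0000e-04  5.0000e-04  1.3600e-01  2.3474e+00 -2.1000e-01 -1.1901e+00]
```

Request:
{"method": "send_rows", "body": {"targets": [[0,0,0,0,0,-0.3,45],[0,0,0,0.2,0,-0.7,45],[0,0,0,0.5,-0.05,-0.98,45],[0,0,0,0.9,-0.1,-0.98,45]]}}

```text
clock: 7.38
eef_pos: [0.5153, -0.1256, 0.1295]
ee_rot: [3.139, 0.002, 1.886]
wrist_force: [0.2, 0.6, -2.1]
grip_width: 0.618
gripper_force: 46.0
```

Request:
{"method": "send_rows", "body": {"targets": [[0,0,0.04,0.4,-0.03,-0.1,45],[0,0,0.08,0.7,-0.06,-0.21,45],[0,0,0.12,0.97,-0.08,-0.21,45],[0,0,0.136,0.97,-0.08,-0.21,45]]}}

```text
clock: 7.88
eef_pos: [0.4765, -0.0348, 0.1483]
ee_rot: [3.141, -0.0, 1.459]
wrist_force: [-0.3, -0.5, -2.9]
grip_width: 0.619
gripper_force: 46.0
```

```bash
python3 - <<'E'
from h import *
import pickle
c=cam("wrist");im=arm.grab_frame("wrist");s=arm.sense();cv2.imwrite("pics/w4.png",im);pickle.dump(c,open("w4.pkl","wb"))
print(s["clock"],s["eef_pos"],s["ee_rot"],s["wrist_force"],s["grip_width"])
cv2.imwrite("pics/s4.png",arm.grab_frame("scene"))
E
```

```text
7.925 [ 0.47674457 -0.03537925  0.14825054] [ 3.14097078e+00 -4.71612857e-05  1.45696987e+00] [ 0.33651534  0.30094101 -3.4475471 ] 0.6187759217245001
```

View pics/w4.png

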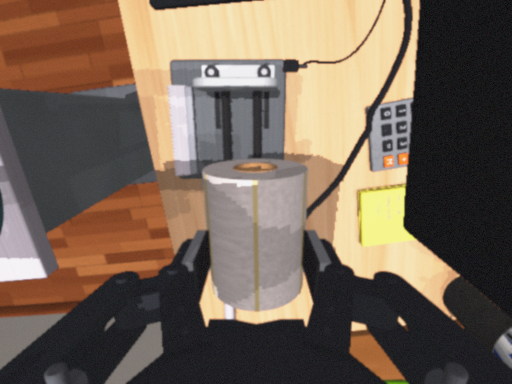

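The roll is held level, its +y end at (255,160). Behind it are the dispenser base at (172,61)–(285,60)–(175,178), the rubber bars at x≈227 and 257, and the +y cheek top at rows 78–88, x≈193–277.

```bash
python3 - <<'E'
from h import *
import pickle
np.set_printoptions(precision=4,suppress=True)
c=pickle.load(open("w4.pkl","rb"));im=cv2.imread("pics/w4.png");g=cv2.cvtColor(im,cv2.COLOR_BGR2GRAY)
def edges(v):
    d=np.diff(cv2.GaussianBlur(v.astype(np.float32).reshape(1,-1),(3,1),0).ravel());return [(i+.5,int(d[i])) for i in range(1,len(d)-1) if abs(d[i])>10 and abs(d[i])>=abs(d[i-1]) and abs(d[i])>=abs(d[i+1])]
for r in(66,72,80,84,88,120,140):print(r,[(160+a,b) for a,b in edges(g[r,160:300])])
for x in(180,200,220,236,250,270,282):print('col',x,[(50+a,b) for a,b in edges(g[50:185,x])])
for x in(225,255,285):print('roll col',x,[(148+a,b) for a,b in edges(g[148:190,x])])
for r in(190,220):print('roll row',r,[(195+a,b) for a,b in edges(g[r,195:320])])
E
```

```text
66 [(169.5, -36), (200.5, 37), (206.5, -54), (214.5, 48), (259.5, -44), (267.5, 49), (274.5, -37), (282.5, -26)]
72 [(169.5, -30), (201.5, 37), (204.5, -52), (207.5, 52), (213.5, -58), (218.5, 62), (256.5, -49), (260.5, 52), (266.5, -51), (270.5, 62), (274.5, -39), (282.5, -14), (285.5, 25), (297.5, 21)]
80 [(170.5, -33), (192.5, 19), (275.5, -14), (285.5, 39)]
84 [(170.5, -21), (171.5, -21), (192.5, 20), (275.5, -14), (285.5, 39)]
88 [(168.5, 10), (183.5, -16), (190.5, -32), (277.5, 13), (285.5, 38)]
120 [(192.5, -34), (215.5, -22), (219.5, 10), (221.5, -13), (230.5, 27), (252.5, -21), (261.5, 19), (263.5, -13), (264.5, -13), (268.5, 22), (284.5, 35)]
140 [(187.5, -14), (194.5, -36), (197.5, 13), (222.5, -21), (231.5, 20), (252.5, -21), (261.5, 25), (284.5, 32)]
col 180 [(59.5, -38), (84.5, 35), (160.5, -23), (174.5, -25)]
col 200 [(59.5, -36), (77.5, 28), (86.5, -37), (90.5, 11), (160.5, -15), (178.5, 15)]
col 220 [(58.5, -35), (64.5, 40), (85.5, -48), (98.5, 10), (128.5, 14), (161.5, 19), (177.5, 35), (182.5, -19)]
col 236 [(58.5, -35), (64.5, 38), (85.5, -47), (98.5, 17), (164.5, -14), (168.5, 17), (178.5, 42), (182.5, -19)]
col 250 [(58.5, -35), (64.5, 39), (85.5, -48), (98.5, 19), (154.5, -18), (158.5, 20), (162.5, 14), (166.5, -27), (170.5, 17), (179.5, 39)]
col 270 [(58.5, -38), (64.5, 37), (68.5, -26), (76.5, 15), (85.5, -34), (97.5, 17), (152.5, -17), (158.5, 17), (179.5, 15)]
col 282 [(58.5, -38), (66.5, -11), (71.5, 10), (152.5, -13), (159.5, 19), (177.5, 17)]
roll col 225 [(160.5, 26), (177.5, 37), (182.5, -31)]
roll col 255 [(157.5, 31), (162.5, 13), (166.5, -28), (170.5, 19), (179.5, 36), (184.5, -30)]
roll col 285 [(152.5, -28), (177.5, 17)]
roll row 190 []
roll row 220 [(205.5, -12)]
```

```bash
python3 - <<'E'
from h import *
import pickle
np.set_printoptions(precision=4,suppress=True)
c=pickle.load(open("w4.pkl","rb"))
P=lambda uv,z:plane(c,[uv],z)[0]
yaw=-.11
# base back edge row (right side) for yaw: x=50 edge
a,b=P((285.5,66),.012),P((284.5,140),.012);print("yaw right edge",np.arctan2(-(a-b)[0],(a-b)[1]))
l=P((180,59.5),.012);r=P((282,58.5),.012);print("yaw top edge",np.arctan2((r-l)[1],(r-l)[0]))
b1=P((226.5,120),.024),P((226.5,140),.024);b2=P((257,120),.024),P((257,140),.024)
print(b1,b2)
for yaw in(-.10,-.12):
  R=np.array([[np.cos(yaw),-np.sin(yaw)],[np.sin(yaw),np.cos(yaw)]])
  loc=lambda p:R.T@(p[:2])
  print("yaw",yaw)
  x1=(loc(P((170,75),.012))[0]+.080);x2=loc(P((285.3,75),.012))[0]-.05
  x3=(loc(b1[1])+loc(b2[1]))[0]/2
  y1=loc(P((236,58.5),.012))[1]-.078
  ych=loc(P((235,85.5),.076))[1]-.044
  xch=(loc(P((192.5,82),.076))[0]+loc(P((275.5,82),.076))[0])/2; xch2=(loc(P((190.5,88),.06))[0]+loc(P((277.5,88),.06))[0])/2
  print("x0 est",x1,x2,x3,"y0",y1,ych,"cheek x",xch,xch2, "widths",loc(P((275.5,82),.076))[0]-loc(P((192.5,82),.076))[0])
  for x in(x3,(x1+x2)/2):print("centre",R@[x,ych])
s=arm.sense();T=Rn.from_euler('xyz',s['ee_rot'])
# roll end: axis height = TCP+.03
for z in(.03,.055):print("roll end in tool frame",z,T.inv().apply(plane(c,[[255,160]],s['eef_pos'][2]+z)[0]-s['eef_pos']))
print("bore",T.inv().apply(plane(c,[[255,166.5]],s['eef_pos'][2]+.035)[0]-s['eef_pos']))
E
```

```text
yaw right edge -0.09590209992587667
yaw top edge -0.10559239068394029
(array([0.4522, 0.0324, 0.024 ]), array([0.449 , 0.0107, 0.024 ])) (array([0.4858, 0.0286, 0.024 ]), array([0.4833, 0.0068, 0.024 ]))
yaw -0.1
x0 est 0.4647672380239611 0.46225117489895756 0.4629849972296654 y0 0.0638351954944595 0.06484818640770085 cheek x 0.4602368053529001 0.45883183686112977 widths 0.07354606229559124
centre [0.4671 0.0183]
centre [0.4677 0.0183]
yaw -0.12
x0 est 0.4621635061363288 0.45965925019684845 0.4617881323393391 y0 0.07297389497872588 0.07404720654731353 cheek x 0.45790786394102057 0.45657911319205674 widths 0.07355168060507622
centre [0.4673 0.0182]
centre [0.4665 0.0183]
roll end in tool frame 0.03 [ 0.0485  0.     -0.03  ]
roll end in tool frame 0.055 [ 0.053   0.0001 -0.055 ]
bore [ 0.0457  0.     -0.035 ]
```

```bash
python3 - <<'E'
from h import *
print(mv([.466,.008,.11],[np.pi,0,1.466]))
E
```

```text
[ 1.000e-04 -0.000e+00 -1.800e-03  4.232e-01 -1.564e-01  3.815e-01]
```

Request:
{"method": "send_rows", "body": {"targets": [[0,0,-0.002,0.423,-0.156,0,45],[0,0,-0.002,0.423,-0.156,0.2,45],[0,0,-0.002,0.423,-0.156,0.38,45],[0,0,-0.002,0.423,-0.156,0.38,45]]}}

```text
clock: 8.48
eef_pos: [0.4654, 0.007, 0.1081]
ee_rot: [-3.138, 0.0, 1.466]
wrist_force: [1.0, 0.2, -2.8]
grip_width: 0.62
gripper_force: 45.9
```

Request:
{"method": "send_rows", "body": {"targets": [[0,0,0,0,0,0.2,45],[0,0,0,0,0,0.4,45],[0,0,0,0,0,0.6,45],[0,0,0,0,0,0.7,45],[0,0,0,0,0,0.78,45],[0,0,0,0,0,0.8,45]]}}

```text
clock: 9.22
eef_pos: [0.4662, 0.0076, 0.0299]
ee_rot: [-3.141, 0.0, 1.466]
wrist_force: [-0.5, -0.4, -3.7]
grip_width: 0.619
gripper_force: 45.9
```

```bash
python3 - <<'E'
from h import *
import pickle
c=cam("wrist");im=arm.grab_frame("wrist");s=arm.sense();cv2.imwrite("pics/w5.png",im);pickle.dump(c,open("w5.pkl","wb"))
print(s["clock"],s["eef_pos"],s["ee_rot"],s["wrist_force"],s["grip_width"])
E
```

```text
9.275 [0.46622654 0.00762958 0.02997888] [ 3.14158637e+00 -1.05921010e-05  1.46639378e+00] [ 0.03046366 -0.68122035 -3.62258197] 0.6168083039100485
```

View pics/w5.png

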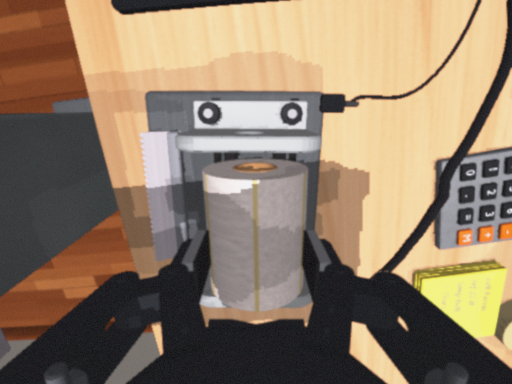

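Roll sits between the cheeks: +y cheek's inner edge at row 151, roll end at row 158, so about 6 mm gap; the cheek's middle (249) is about 3 mm in front of the roll's axis (255).

Request:
{"method": "send_rows", "body": {"targets": [[0,0,0,0,0,0.05,45],[0,0,0,0,0,0.08,45],[0,0,0,0,0,0.08,45]]}}

```text
clock: 9.65
eef_pos: [0.4661, 0.0076, 0.0219]
ee_rot: [-3.141, 0.0, 1.466]
wrist_force: [-0.4, -0.0, -2.4]
grip_width: 0.618
gripper_force: 45.8
```

Request:
{"method": "send_rows", "body": {"targets": [[0,0,0,0,0,0.02,45],[0,0,0,0,0,0.02,45]]}}

```text
clock: 9.9
eef_pos: [0.4661, 0.0076, 0.02]
ee_rot: [-3.142, 0.0, 1.466]
wrist_force: [0.1, -0.1, -2.3]
grip_width: 0.617
gripper_force: 45.8
```

Request:
{"method": "send_rows", "body": {"targets": [[0,0,0,0,0,0.015,45],[0,0,0,0,0,0.015,45]]}}

```text
clock: 10.15
eef_pos: [0.4664, 0.0077, 0.0196]
ee_rot: [3.141, -0.0, 1.466]
wrist_force: [-5.9, 2.4, 9.8]
grip_width: 0.619
gripper_force: 50.3
```

Request:
{"method": "send_rows", "body": {"targets": [[0,0,0,0,0,0.015,45],[0,0,0,0,0,0.015,45]]}}

```text
clock: 10.4
eef_pos: [0.4666, 0.0077, 0.0194]
ee_rot: [3.141, -0.0, 1.466]
wrist_force: [-15.1, 2.6, 26.2]
grip_width: 0.617
gripper_force: 56.1
```

Request:
{"method": "send_rows", "body": {"targets": [[0,0,0,0,0,-0.028,45],[0,0,0,0,0,-0.028,58],[0,0,0,0,0,-0.028,66],[0,0,0,0,0,-0.028,72],[0,0,0,0,0,-0.028,74],[0,0,0,0,0,-0.028,74]]}}

```text
clock: 11.15
eef_pos: [0.4662, 0.0076, 0.0199]
ee_rot: [-3.142, -0.0, 1.466]
wrist_force: [-1.3, 0.7, -0.8]
grip_width: 0.869
gripper_force: 0.0
```

Request:
{"method": "send_rows", "body": {"targets": [[0,0,0,0,0,-0.3,74],[0,0,0,0,0,-0.6,74],[0,0,0,0,0,-1,74],[0,0,0,0,0,-1,74]]}}

```text
clock: 11.65
eef_pos: [0.4675, 0.0076, 0.123]
ee_rot: [3.137, -0.0, 1.466]
wrist_force: [-0.8, 0.2, -0.0]
grip_width: 0.867
gripper_force: 0.0
```

```bash
python3 - <<'E'
from h import *
import pickle
c=cam("wrist");im=arm.grab_frame("wrist");s=arm.sense();cv2.imwrite("pics/w6.png",im);pickle.dump(c,open("w6.pkl","wb"))
print(s["clock"],s["eef_pos"],s["ee_rot"],s["wrist_force"],s["grip_width"])
E
```

```text
11.7 [0.46672129 0.00758553 0.12091981] [ 3.13944731e+00 -1.40963138e-04  1.46632777e+00] [ 0.76511367 -0.13838071 -0.26610764] 0.8698963199079546
```

View pics/w6.png

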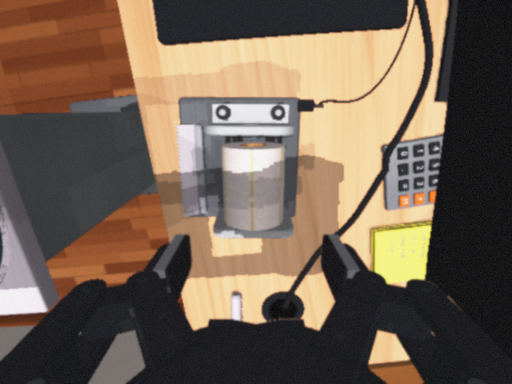

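The roll lies in the cradle between the cheeks, centre about (253,187), released; the +y cheek top spans x≈205–294 near row 130, the -y cheek x≈214–293 near row 232.

```bash
python3 - <<'E'
from h import *
import pickle
np.set_printoptions(precision=4,suppress=True)
c=pickle.load(open("w6.pkl","rb"));im=cv2.imread("pics/w6.png");g=cv2.cvtColor(im,cv2.COLOR_BGR2GRAY)
def edges(v,o,t=12):
    d=np.diff(cv2.GaussianBlur(v.astype(np.float32).reshape(1,-1),(3,1),0).ravel());return [(o+i+.5,int(d[i])) for i in range(1,len(d)-1) if abs(d[i])>t and abs(d[i])>=abs(d[i-1]) and abs(d[i])>=abs(d[i+1])]
for r in(126,129,132,135,160,180,200,216,220,224,228,231,234,237):print(r,edges(g[r,175:310],175))
for x in(220,235,265,285):print('col',x,edges(g[95:245,x],95))
E
```

```text
126 [(193.5, -16), (200.5, -26), (203.5, 14), (299.5, 43)]
129 [(193.5, -14), (200.5, -33), (204.5, 19), (292.5, -14), (299.5, 39)]
132 [(193.5, -12), (201.5, -33), (204.5, 20), (292.5, -13), (299.5, 39)]
135 [(193.5, -12), (201.5, -35), (204.5, 14), (298.5, 37)]
160 [(195.5, -14), (202.5, -29), (221.5, 23), (279.5, -15), (284.5, -24), (297.5, 16)]
180 [(196.5, -13), (203.5, -15), (222.5, 17), (283.5, -20), (296.5, 16)]
200 [(199.5, 19), (204.5, -24), (218.5, -13), (219.5, -13), (223.5, 17), (283.5, -20), (295.5, 26)]
216 [(215.5, -21), (282.5, -14), (293.5, 13)]
220 [(208.5, 24), (214.5, -42), (281.5, -14), (291.5, 18)]
224 [(207.5, 22), (213.5, -42), (226.5, 16), (279.5, -14), (292.5, 19)]
228 [(208.5, 24), (212.5, -37), (292.5, 13)]
231 [(209.5, 19), (213.5, -33), (221.5, 19), (234.5, -23)]
234 [(188.5, 14), (209.5, 22), (233.5, -13), (240.5, -18)]
237 [(183.5, -17), (189.5, 37), (210.5, 22), (243.5, -21)]
col 220 [(96.5, -38), (102.5, 20), (105.5, -39), (109.5, 45), (114.5, -52), (118.5, 56), (122.5, -43), (125.5, 41), (134.5, -37), (167.5, -15), (232.5, 27)]
col 235 [(96.5, -39), (103.5, 46), (122.5, -45), (125.5, 39), (135.5, -52), (141.5, 23), (148.5, 37), (172.5, -36), (227.5, -20), (230.5, 14), (233.5, 27)]
col 265 [(96.5, -36), (103.5, 41), (122.5, -45), (125.5, 36), (135.5, -53), (148.5, 39), (167.5, -28), (229.5, -19)]
col 285 [(96.5, -34), (103.5, 37), (110.5, -16), (113.5, 14), (122.5, -47), (126.5, 32), (134.5, -36)]
```

```bash
python3 - <<'E'
from h import *
import pickle
np.set_printoptions(precision=4,suppress=True)
c=pickle.load(open("w6.pkl","rb"));P=lambda u,v,z:plane(c,[[u,v]],z)[0]
yaw=-.105;R=np.array([[np.cos(yaw),-np.sin(yaw)],[np.sin(yaw),np.cos(yaw)]]);L=lambda p:R.T@p[:2]
o=L(np.array([.467,.018]));print("o",o)
for n,v,a,b,z in(("+y",131,204.5,292.5,.076),("-y",224,213.5,292.2,.06),("-y",228,212.7,292.5,.068),("base",170,None,297,.012)):
    if a: print(n,L(P(a,v,z))-o,L(P(b,v,z))-o,"mid",(L(P(a,v,z))+L(P(b,v,z)))/2-o)
    else: print(n,L(P(b,v,z))-o-[.05,0])
print("rows +y",[(L(P(250,v,.076))-o)[1] for v in(125.5,135.3)],"-y",[(L(P(240,v,.076))-o)[1] for v in(230,233.5)])
print("bars? roll",[L(P(u,180,.055))-o for u in(222.5,283.5)])
print("spindle",mv([.41,-.285,.16],[np.pi,0,1.49]))
# spindle shaft in this picture
im=cv2.imread("pics/w6.png");k=blobs(im,(0,0,130),(180,60,255),(226,285,248,322))
if k:r=cv2.minAreaRect(k[0]);print("tip",r,plane(c,[[237,294]],.012))
E
```

```text
o [0.4625 0.0668]
+y [-0.0403  0.0476] [0.0333 0.0476] mid [-0.0035  0.0476]
-y [-0.0393 -0.0441] [ 0.0389 -0.0441] mid [-0.0002 -0.0441]
-y [-0.039  -0.0447] [ 0.0381 -0.0448] mid [-0.0004 -0.0447]
base [-0.0011  0.    ]
rows +y [np.float64(0.05202511033123339), np.float64(0.044005577192376105)] -y [np.float64(-0.042990836851750897), np.float64(-0.04659652121352116)]
bars? roll [array([-0.0294, -0.0002]), array([ 0.0294, -0.0002])]
spindle [ 0.0007 -0.     -0.0075 -2.969  -0.2582 -0.3918]
tip ((236.0, 307.0), (26.0, 10.0), 90.0) [[ 0.4282 -0.1442  0.012 ]]
```

Request:
{"method": "send_rows", "body": {"targets": [[0,0,0,-0.5,-0.08,-0.3,60],[0,0,0,-1,-0.08,-0.3,60],[0,0,0,-1,-0.08,-0.3,60]]}}

```text
clock: 12.08
eef_pos: [0.447, -0.0933, 0.1488]
ee_rot: [-3.14, 0.0, 1.463]
wrist_force: [1.0, 0.6, -0.5]
grip_width: 0.697
gripper_force: 0.0
```

Request:
{"method": "send_rows", "body": {"targets": [[0,0,0,-0.5,-0.08,0,60],[0,0,0,-1,-0.08,0,60],[0,0,0,-1,-0.08,0,60]]}}

```text
clock: 12.45
eef_pos: [0.4287, -0.1912, 0.1485]
ee_rot: [-3.14, -0.001, 1.463]
wrist_force: [0.0, 0.8, -0.6]
grip_width: 0.705
gripper_force: 0.0
```

Request:
{"method": "send_rows", "body": {"targets": [[0,-0.015,-0.005,-0.5,-0.08,0.3,60],[0,-0.028,-0.005,-0.9,-0.1,0.3,60],[0,-0.028,-0.005,-0.9,-0.1,0.3,60],[0,-0.028,-0.005,-0.9,-0.1,0.3,60]]}}

```text
clock: 12.95
eef_pos: [0.4104, -0.2768, 0.1194]
ee_rot: [-3.14, 0.087, 1.483]
wrist_force: [-0.8, 0.9, -0.4]
grip_width: 0.702
gripper_force: 0.0
```

```bash
cat > m.py <<'E'
from h import *
np.set_printoptions(precision=4,suppress=True)
import sys
c=cam("wrist");im=arm.grab_frame("wrist");s=arm.sense();cv2.imwrite("pics/%s.png"%sys.argv[1],im)
print(s["clock"],s["eef_pos"],s["ee_rot"],s["wrist_force"],s["grip_width"])
X0=proj(c,[[.412,-.272,.02]])[0].astype(int);print(X0)
x,y=X0
for k in blobs(im,(100,110,40),(130,255,255),(max(x-60,0),max(y-60,0),min(x+60,511),min(y+60,383)),20)[:2]:
  r=cv2.minAreaRect(k);print("cap",r,cv2.boundingRect(k),cv2.approxPolyDP(cv2.convexHull(k),2,True).reshape(-1,2).tolist());print(plane(c,cv2.boxPoints(r),.034),plane(c,[r[0]],.034))
for k in blobs(im,(0,0,110),(180,60,255),(x-40,max(y-150,0),x+60,y+10),200)[:2]:
  r=cv2.minAreaRect(k);print("shaft",r);print(plane(c,cv2.boxPoints(r),.012))
E
python3 m.py w7
```

```text
13.0 [ 0.4104 -0.2769  0.1196] [-3.1407  0.0871  1.483 ] [-0.7947 -0.1229 -0.0563] 0.7008997069835322
[256 169]
cap ((255.5, 173.0), (14.0, 31.0), 90.0) (240, 166, 32, 15) [[271, 171], [269, 180], [240, 177], [243, 166], [269, 166]]
[[ 0.3963 -0.2624  0.034 ]
 [ 0.4275 -0.2651  0.034 ]
 [ 0.4265 -0.2801  0.034 ]
 [ 0.3947 -0.2773  0.034 ]] [[ 0.4112 -0.2712  0.034 ]]
shaft ((257.5897521972656, 103.51963806152344), (14.997565269470215, 129.1411895751953), 1.0322446823120117)
[[ 0.4039 -0.2719  0.012 ]
 [ 0.4182 -0.1473  0.012 ]
 [ 0.4321 -0.1487  0.012 ]
 [ 0.4202 -0.2737  0.012 ]]
```

```bash
python3 - <<'E'
from h import *
T=Rn.from_euler('xyz',[np.pi,.087,1.466]).as_euler('xyz')
print(mv([.4105,-.2835,.03],T))
E
```

```text
[2.000e-04 0.000e+00 5.400e-03 1.250e-02 7.200e-03 8.985e-01]
```

Request:
{"method": "send_rows", "body": {"targets": [[0,0,0.0054,0.0125,0.007,0.4,50],[0,0,0.0054,0.0125,0.007,0.9,50],[0,0,0.0054,0.0125,0.007,0.9,50]]}}

```text
clock: 13.38
eef_pos: [0.4088, -0.2828, 0.0272]
ee_rot: [-3.138, 0.085, 1.466]
wrist_force: [-0.1, -0.7, 1.5]
grip_width: 0.585
gripper_force: 0.0
```

Request:
{"method": "send_rows", "body": {"targets": [[0,0,0,0.02,0,0.2,50],[0,0,0,0.026,0,0.3,42],[0,0,0,0.026,0,0.3,36],[0,0,0,0.026,0,0.3,36]]}}

```text
clock: 13.88
eef_pos: [0.4106, -0.285, 0.0012]
ee_rot: [3.14, 0.089, 1.465]
wrist_force: [0.0, 0.2, 0.2]
grip_width: 0.42
gripper_force: 0.0
```

```bash
python3 m.py w8
```

```text
13.925 [ 0.4106 -0.2851  0.0011] [3.1397 0.0885 1.465 ] [0.21   0.5418 0.3538] 0.4187431394851825
[254 212]
cap ((253.5, 217.5), (31.0, 53.0), 90.0) (227, 202, 54, 32) [[276, 203], [280, 217], [278, 232], [240, 233], [228, 230], [227, 220], [234, 202]]
[[ 0.3979 -0.2564  0.034 ]
 [ 0.4282 -0.2596  0.034 ]
 [ 0.4268 -0.2802  0.034 ]
 [ 0.3948 -0.2768  0.034 ]] [[ 0.4119 -0.268   0.034 ]]
shaft ((254.5, 136.5), (149.0, 25.0), 90.0)
[[ 0.4147 -0.1832  0.012 ]
 [ 0.4283 -0.1847  0.012 ]
 [ 0.4201 -0.2756  0.012 ]
 [ 0.4033 -0.2738  0.012 ]]
```

View pics/w8.png

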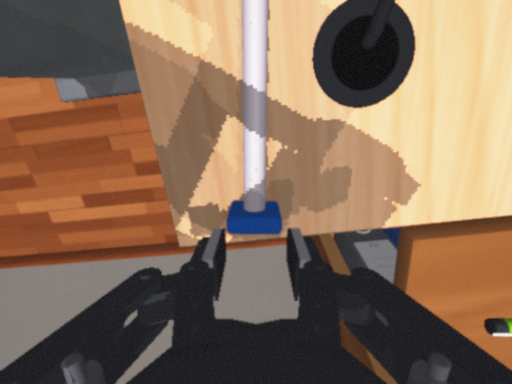

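The cap is at rows 202–233, x 227–280, centred between fingertips at (222,232) and (290,232). I'll check where the pad edges should project.

```bash
python3 - <<'E'
from h import *
np.set_printoptions(precision=1,suppress=True)
c=cam("wrist");s=arm.sense();R=Rn.from_euler('xyz',s['ee_rot'])
for x in(.011,0,-.011):
  print(x,[proj(c,s['eef_pos']+R.apply([x,.018,-z]))[0].round(0).tolist() for z in(0,.007,.014,.02,.03,.04)])
E
```

```text
0.011 [[280.0, 203.0], [281.0, 206.0], [281.0, 210.0], [282.0, 213.0], [284.0, 220.0], [286.0, 227.0]]
0 [[279.0, 217.0], [280.0, 221.0], [281.0, 225.0], [282.0, 229.0], [283.0, 236.0], [285.0, 244.0]]
-0.011 [[279.0, 231.0], [280.0, 235.0], [281.0, 240.0], [281.0, 244.0], [283.0, 252.0], [284.0, 260.0]]
```

Request:
{"method": "send_rows", "body": {"targets": [[0,0,0,0.02,0,0.03,46],[0,0,0,0.02,0,0.05,46],[0,0,0,0.02,0,0.07,46],[0,0,0,0.02,0,0.07,46]]}}

```text
clock: 14.42
eef_pos: [0.4102, -0.2834, -0.0073]
ee_rot: [3.141, 0.088, 1.465]
wrist_force: [0.3, -0.1, -0.6]
grip_width: 0.54
gripper_force: 0.0
```

Request:
{"method": "send_rows", "body": {"targets": [[0,0,0,0,0,0.03,46],[0,0,0,0,0,0.06,46],[0,0,0,0,0,0.06,46]]}}

```text
clock: 14.8
eef_pos: [0.4101, -0.2839, -0.0135]
ee_rot: [3.141, 0.088, 1.465]
wrist_force: [-0.2, 0.4, 0.2]
grip_width: 0.538
gripper_force: 0.0
```

Request:
{"method": "send_rows", "body": {"targets": [[0,0,0,0,0,0.03,46],[0,0,0,0,0,0.06,46],[0,0,0,0,0,0.06,46]]}}

```text
clock: 15.18
eef_pos: [0.41, -0.2844, -0.0194]
ee_rot: [3.141, 0.088, 1.465]
wrist_force: [-0.7, -0.8, 0.4]
grip_width: 0.537
gripper_force: 0.0
```

Request:
{"method": "send_rows", "body": {"targets": [[0,0,0,0,0,0.03,46],[0,0,0,0,0,0.05,46],[0,0,0,0,0,0.05,46]]}}

```text
clock: 15.55
eef_pos: [0.41, -0.2849, -0.0243]
ee_rot: [3.141, 0.088, 1.465]
wrist_force: [0.9, 0.5, 0.3]
grip_width: 0.538
gripper_force: 0.0
```

Request:
{"method": "send_rows", "body": {"targets": [[0,0,0,0,0,0.02,46],[0,0,0,0,0,0.03,46],[0,0,0,0,0,0.03,46]]}}

```text
clock: 15.92
eef_pos: [0.4101, -0.2852, -0.0271]
ee_rot: [3.141, 0.088, 1.465]
wrist_force: [0.0, -0.6, 0.1]
grip_width: 0.538
gripper_force: 0.0
```

Request:
{"method": "send_rows", "body": {"targets": [[0,0,0,0,0,0.03,46],[0,0,0,0,0,0.03,46],[0,0,0,0,0,0.03,38],[0,0,0,0,0,0.03,33],[0,0,0,0,0,0.03,28],[0,0,0,0,0,0.03,28]], "force": 40}}

```text
clock: 16.68
eef_pos: [0.4102, -0.2855, -0.0299]
ee_rot: [3.141, 0.088, 1.465]
wrist_force: [-0.4, 0.7, 1.9]
grip_width: 0.39
gripper_force: 40.1
```

Request:
{"method": "send_rows", "body": {"targets": [[0,0,0,-0.01,0,-0.1,26],[0,0,0,-0.03,0,-0.3,26],[0,0,0,-0.06,0,-0.7,26],[0,0.01,0,-0.08,0,-0.9,26],[0,0.0265,0,-0.08,0,-0.9,26],[0,0.0265,0,-0.08,0,-0.9,26]], "force": 80}}

```text
clock: 17.42
eef_pos: [0.4099, -0.2861, 0.0608]
ee_rot: [3.141, 0.005, 1.464]
wrist_force: [0.4, 0.8, -1.8]
grip_width: 0.382
gripper_force: 79.4
```

```bash
cat >> h.py <<'E'
C=np.array([.467,.018]);YAW=-.105
def tcp(tip,slope,x48=0.0,z=.0037,L=.1359):
    """TCP pose with the spindle tip at dispenser-local y=tip on the line through (x48,-48 mm)"""
    b=-np.arctan(slope);y=tip-L*np.cos(b);x=x48+slope*(y+.048)
    ex=np.array([np.cos(YAW),np.sin(YAW)]);ey=np.array([-ex[1],ex[0]])
    return np.r_[C+ex*x+ey*y,z],[np.pi,.005,np.pi/2+YAW+b]
E
python3 - <<'E'
from h import *
np.set_printoptions(precision=4,suppress=True)
s=arm.sense();print(s["clock"],s["eef_pos"],s["ee_rot"],s["wrist_force"],s["grip_width"],s["gripper_force"])
p,r=tcp(-.075,-.031);print(p,r,mv(p,r))
c=cam("wrist");im=arm.grab_frame("wrist");cv2.imwrite("pics/w9.png",im);T=Rn.from_euler('xyz',s['ee_rot'])
# shaft as seen vs predicted
g=cv2.cvtColor(im,cv2.COLOR_BGR2GRAY)
pr=lambda X:proj(c,s['eef_pos']+T.apply(X))
print("pred shaft edges/tip",pr([[.04,-.007,-.0483],[.04,.007,-.0483],[.12,-.007,-.0483],[.12,.007,-.0483],[.1359,0,-.0483]]).tolist())
for k in blobs(im,(0,0,110),(180,60,255),(225,0,290,215),300)[:2]:
  r=cv2.minAreaRect(k);print("shaft",r,cv2.boundingRect(k))
  x,y,w,h=cv2.boundingRect(k)
  m=np.zeros(g.shape,np.uint8);cv2.drawContours(m,[k],-1,255,-1)
  for v in range(y+2,y+h,25):q=np.nonzero(m[v])[0];print(v,q.min(),q.max()+1)
E
```

```text
17.425 [ 0.4099 -0.2861  0.0608] [3.1406 0.0051 1.4641] [ 0.3926  0.8201 -1.7801] 0.3820878425998115 79.43235397338867
[ 0.4499 -0.1922  0.0037] [3.141592653589793, 0.005, np.float64(1.496786402183466)] [ 0.0003  0.     -0.0104  0.979   0.2977  0.5663]
pred shaft edges/tip [[240.25895978066717, 181.1455183840094], [267.7073285347893, 181.15586829950863], [237.32856710235822, 0.928852781410427], [269.9846927120236, 0.9105862579424979], [253.58656284376835, -42.18035186933167]]
shaft ((255.5, 107.0), (214.0, 31.0), 90.0) (240, 0, 32, 215)
2 240 272
27 240 271
52 241 271
77 241 271
102 241 271
127 242 271
152 243 270
177 243 270
202 242 270
```

Request:
{"method": "send_rows", "body": {"targets": [[0,0,0,0.2,0.15,0,26],[0,0,-0.005,0.5,0.298,0.1,26],[0,0,-0.0104,0.7,0.295,0.3,26],[0,0,-0.0104,0.85,0.295,0.5,26],[0,0,-0.0104,0.979,0.293,0.566,26],[0,0,-0.0104,0.979,0.293,0.566,26],[0,0,-0.0104,0.979,0.293,0.566,26]]}}

```text
clock: 18.35
eef_pos: [0.4498, -0.1921, 0.0039]
ee_rot: [3.14, 0.005, 1.498]
wrist_force: [-0.7, 0.2, -1.1]
grip_width: 0.383
gripper_force: 79.5
```

```bash
python3 - <<'E'
from h import *
np.set_printoptions(precision=4,suppress=True)
s=arm.sense();print(s["clock"],s["eef_pos"],s["ee_rot"],s["wrist_force"],s["torque"])
p,r=tcp(-.056,-.031,-.0003);print(mv(p,r))
# scene view: tip & hole check
S=cam("scene");im=arm.grab_frame("scene");cv2.imwrite("pics/s9.png",im)
T=Rn.from_euler('xyz',s['ee_rot']);print("tip/cap pred",proj(S,s['eef_pos']+T.apply([[.1359,0,-.0483],[.0129,0,-.0483]])).tolist())
for k in blobs(im,(100,120,60),(130,255,255),(150,200,300,300),15)[:1]:print("cap",cv2.minAreaRect(k))
E
```

```text
18.35 [ 0.4498 -0.1921  0.0039] [3.1401 0.0053 1.4976] [-0.7406  0.1512 -1.1123] [-0.1116  0.01    0.007 ]
[ 0.0005  0.0001  0.0003  0.189  -0.0012  0.0015]
tip/cap pred [[208.56915911863894, 218.32478476528223], [256.90166676277676, 240.5697607236836]]
```

Request:
{"method": "send_rows", "body": {"targets": [[0,0,0,0.1,0,0,26],[0,0,0,0.19,0,0,26],[0,0,0,0.19,0,0,26]]}}

```text
clock: 18.77
eef_pos: [0.451, -0.172, 0.0033]
ee_rot: [3.141, 0.005, 1.499]
wrist_force: [-0.8, -0.4, -0.8]
grip_width: 0.381
gripper_force: 79.5
```

Request:
{"method": "send_rows", "body": {"targets": [[0,0,0,0.02,0,0,26],[0,0,0,0.04,0,0,26],[0,0,0,0.04,0,0,26]]}}

```text
clock: 19.15
eef_pos: [0.4512, -0.1686, 0.0032]
ee_rot: [3.141, 0.005, 1.498]
wrist_force: [-0.2, 0.1, -1.9]
grip_width: 0.378
gripper_force: 79.5
```

Request:
{"method": "send_rows", "body": {"targets": [[0,0,0,0.01,0,0,26],[0,0,0,0.02,0,0,26],[0,0,0,0.02,0,0,26]]}}

```text
clock: 19.52
eef_pos: [0.4513, -0.1666, 0.0032]
ee_rot: [3.141, 0.005, 1.498]
wrist_force: [-0.2, -0.2, -1.0]
grip_width: 0.381
gripper_force: 79.5
```

Request:
{"method": "send_rows", "body": {"targets": [[0,0,0,0.01,0,0,26],[0,0,0,0.02,0,0,26],[0,0,0,0.02,0,0,26]]}}

```text
clock: 19.9
eef_pos: [0.4515, -0.1645, 0.0032]
ee_rot: [3.141, 0.005, 1.498]
wrist_force: [0.1, -0.1, -0.1]
grip_width: 0.378
gripper_force: 79.5
```

Request:
{"method": "send_rows", "body": {"targets": [[0,0,0,0.01,0,0,26],[0,0,0,0.02,0,0,26],[0,0,0,0.02,0,0,26]]}}

```text
clock: 20.27
eef_pos: [0.4516, -0.1625, 0.0032]
ee_rot: [3.141, 0.005, 1.498]
wrist_force: [-0.6, -0.3, 0.3]
grip_width: 0.38
gripper_force: 79.6
```

Request:
{"method": "send_rows", "body": {"targets": [[0,0,0,0.01,0,0,26],[0,0,0,0.02,0,0,26],[0,0,0,0.02,0,0,26]]}}

```text
clock: 20.65
eef_pos: [0.4518, -0.1605, 0.0031]
ee_rot: [3.141, 0.005, 1.498]
wrist_force: [-0.8, 0.4, 0.2]
grip_width: 0.378
gripper_force: 79.6
```

Request:
{"method": "send_rows", "body": {"targets": [[0,0,0,0.015,0,0,26],[0,0,0,0.03,0,0,26],[0,0,0,0.03,0,0,26]]}}

```text
clock: 21.02
eef_pos: [0.452, -0.1575, 0.0031]
ee_rot: [3.141, 0.005, 1.498]
wrist_force: [-0.5, 0.4, -0.4]
grip_width: 0.379
gripper_force: 79.6
```

Request:
{"method": "send_rows", "body": {"targets": [[0,0,0,0.015,0,0,26],[0,0,0,0.03,0,0,26],[0,0,0,0.03,0,0,26]]}}

```text
clock: 21.4
eef_pos: [0.4522, -0.1545, 0.0031]
ee_rot: [3.141, 0.005, 1.498]
wrist_force: [-0.3, 0.9, -0.4]
grip_width: 0.382
gripper_force: 79.6
```

Request:
{"method": "send_rows", "body": {"targets": [[0,0,0,0.015,0,0,26],[0,0,0,0.03,0,0,26],[0,0,0,0.03,0,0,26]]}}

```text
clock: 21.78
eef_pos: [0.4524, -0.1515, 0.0031]
ee_rot: [3.141, 0.005, 1.498]
wrist_force: [0.4, 1.0, -0.5]
grip_width: 0.385
gripper_force: 79.6
```

Request:
{"method": "send_rows", "body": {"targets": [[0,0,0,0.015,0,0,26],[0,0,0,0.03,0,0,26],[0,0,0,0.04,0,0,26]]}}

```text
clock: 22.15
eef_pos: [0.4527, -0.1476, 0.0031]
ee_rot: [3.141, 0.005, 1.498]
wrist_force: [-0.1, -0.6, -0.6]
grip_width: 0.382
gripper_force: 79.6
```

Request:
{"method": "send_rows", "body": {"targets": [[0,0,0,0.03,0,0,26],[0,0,0,0.06,0,0,26],[0,0,0,0.08,0,0,26],[0,0,0,0.08,0,0,26]]}}

```text
clock: 22.65
eef_pos: [0.4533, -0.1394, 0.003]
ee_rot: [3.141, 0.005, 1.498]
wrist_force: [1.0, 1.3, -0.1]
grip_width: 0.38
gripper_force: 79.6
```

Request:
{"method": "send_rows", "body": {"targets": [[0,0,0,0.03,0,0,26],[0,0,0,0.06,0,0,26],[0,0,0,0.08,0,0,26],[0,0,0,0.08,0,0,26]]}}

```text
clock: 23.15
eef_pos: [0.4539, -0.1314, 0.003]
ee_rot: [3.141, 0.004, 1.498]
wrist_force: [0.5, -0.1, -0.2]
grip_width: 0.384
gripper_force: 79.6
```

```bash
python3 - <<'E'
from h import *
np.set_printoptions(precision=4,suppress=True)
s=arm.sense();print(s["clock"],s["eef_pos"],s["ee_rot"],s["wrist_force"],s["torque"])
ex=np.array([np.cos(YAW),np.sin(YAW)]);ey=np.array([-ex[1],ex[0]])
T=Rn.from_euler('xyz',s['ee_rot'])
for X in([.1359,0,-.0483],[.0129,0,-.0483]):
  w=s['eef_pos']+T.apply(X);d=w[:2]-C;print("local",d@ex,d@ey,w[2])
E
```

```text
23.15 [ 0.4539 -0.1314  0.003 ] [3.1409 0.0045 1.498 ] [ 0.5304 -0.0845 -0.1774] [ 0.2682 -0.0077 -0.0024]
local -0.001792840579838446 -0.013957579661018127 0.05068006150962077
local 0.002164876710132715 -0.1368926603781436 0.051229973253915546
```

Request:
{"method": "send_rows", "body": {"targets": [[0,0.0015,0,0,0,-0.008,26],[0,0.0015,0,0.04,0,-0.008,26],[0,0.0015,0,0.08,0,-0.008,26],[0,0.0015,0,0.08,0,-0.008,26]]}}

```text
clock: 23.65
eef_pos: [0.4545, -0.1234, 0.0037]
ee_rot: [3.141, -0.0, 1.498]
wrist_force: [0.8, -0.4, -1.6]
grip_width: 0.381
gripper_force: 79.5
```

```bash
cat > st.py <<'E'
from h import *
np.set_printoptions(precision=4,suppress=True)
s=arm.sense();print(s["clock"],s["eef_pos"],s["ee_rot"],s["wrist_force"],s["torque"])
ex=np.array([np.cos(YAW),np.sin(YAW)]);ey=np.array([-ex[1],ex[0]])
T=Rn.from_euler('xyz',s['ee_rot'])
for X in([.1359,0,-.0483],[.0129,0,-.0483]):
  w=s['eef_pos']+T.apply(X);d=w[:2]-C;print("local",d@ex,d@ey,w[2])
E
python3 st.py
```

```text
23.65 [ 0.4545 -0.1234  0.0037] [ 3.1409 -0.      1.4982] [ 0.764  -0.4093 -1.6465] [-0.0929  0.0214  0.0777]
local -0.002087190260806889 -0.006107588563266354 0.05205033731050888
local 0.001901699635055012 -0.12904289168575864 0.05204844532252961
```

Request:
{"method": "send_rows", "body": {"targets": [[0,0,0,0.03,0.004,0,26],[0,0,0,0.07,0.004,0,26],[0,0,0,0.1,0.004,0,26],[0,0,0,0.1,0.004,0,26]]}}

```text
clock: 24.15
eef_pos: [0.4556, -0.1136, 0.0038]
ee_rot: [3.141, 0.0, 1.498]
wrist_force: [0.3, -0.9, -0.7]
grip_width: 0.38
gripper_force: 79.5
```

Request:
{"method": "send_rows", "body": {"targets": [[0,0,0,0.04,0,0,26],[0,0,0,0.08,0,0,26],[0,0,0,0.12,0,0,26],[0,0,0,0.12,0,0,26]]}}

```text
clock: 24.65
eef_pos: [0.4565, -0.1015, 0.0038]
ee_rot: [3.141, 0.0, 1.498]
wrist_force: [-0.7, 0.0, -1.9]
grip_width: 0.381
gripper_force: 79.5
```

Request:
{"method": "send_rows", "body": {"targets": [[0,0,0,0.04,0,0,26],[0,0,0,0.08,0,0,26],[0,0,0,0.12,0,0,26],[0,0,0,0.12,0,0,26]]}}

```text
clock: 25.15
eef_pos: [0.4574, -0.0896, 0.0038]
ee_rot: [3.141, 0.0, 1.498]
wrist_force: [-0.1, 0.1, -1.6]
grip_width: 0.381
gripper_force: 79.5
```

Request:
{"method": "send_rows", "body": {"targets": [[0,0,0,0.04,0,0,26],[0,0,0,0.08,0,0,26],[0,0,0,0.1,0,0,26],[0,0,0,0.1,0,0,26]]}}

```text
clock: 25.65
eef_pos: [0.4581, -0.0797, 0.0038]
ee_rot: [3.141, 0.0, 1.498]
wrist_force: [0.2, 0.1, -1.1]
grip_width: 0.382
gripper_force: 79.5
```

```bash
python3 st.py
```

```text
25.65 [ 0.4581 -0.0797  0.0038] [3.1409 0.     1.498 ] [ 0.2035  0.1011 -1.1477] [-0.0499  0.0665 -0.0008]
local -0.0030425949566606552 0.03769869505189609 0.05207203213739596
local 0.000923695855832095 -0.08523733918455767 0.05207686992543201
```

Smooth so far. The tip is about 6 mm short of the +y cheek, so I'm switching to small steps.

Request:
{"method": "send_rows", "body": {"targets": [[0,0,0,0.02,0,0,26],[0,0,0,0.04,0,0,26],[0,0,0,0.05,0,0,26],[0,0,0,0.05,0,0,26]]}}

```text
clock: 26.15
eef_pos: [0.4584, -0.0748, 0.0038]
ee_rot: [3.141, 0.0, 1.498]
wrist_force: [0.4, 0.2, -1.1]
grip_width: 0.379
gripper_force: 79.5
```

Request:
{"method": "send_rows", "body": {"targets": [[0,0,0,0.01,0,0,26],[0,0,0,0.02,0,0,26],[0,0,0,0.02,0,0,26]]}}

```text
clock: 26.52
eef_pos: [0.4586, -0.0728, 0.0038]
ee_rot: [3.141, 0.0, 1.498]
wrist_force: [0.2, 1.4, -1.2]
grip_width: 0.378
gripper_force: 79.5
```

Request:
{"method": "send_rows", "body": {"targets": [[0,0,0,0.01,0,0,26],[0,0,0,0.015,0,0,26],[0,0,0,0.015,0,0,26]]}}

```text
clock: 26.9
eef_pos: [0.4587, -0.0714, 0.0038]
ee_rot: [3.141, 0.0, 1.498]
wrist_force: [0.1, -0.3, -1.9]
grip_width: 0.378
gripper_force: 79.5
```

Request:
{"method": "send_rows", "body": {"targets": [[0,0,0,0.01,0,0,26],[0,0,0,0.02,0,0,26],[0,0,0,0.02,0,0,26]]}}

```text
clock: 27.28
eef_pos: [0.4588, -0.0693, 0.0038]
ee_rot: [3.141, -0.0, 1.498]
wrist_force: [0.3, 0.3, -0.6]
grip_width: 0.378
gripper_force: 79.5
```

Request:
{"method": "send_rows", "body": {"targets": [[0,0,0,0.01,0,0,26],[0,0,0,0.02,0,0,26],[0,0,0,0.02,0,0,26]]}}

```text
clock: 27.65
eef_pos: [0.459, -0.0673, 0.0038]
ee_rot: [3.141, 0.0, 1.498]
wrist_force: [1.3, 0.9, -1.4]
grip_width: 0.38
gripper_force: 79.5
```

Request:
{"method": "send_rows", "body": {"targets": [[0,0,0,0.01,0,0,26],[0,0,0,0.02,0,0,26],[0,0,0,0.02,0,0,26]]}}

```text
clock: 28.02
eef_pos: [0.4591, -0.0653, 0.0038]
ee_rot: [3.141, 0.0, 1.498]
wrist_force: [1.3, -0.3, -1.2]
grip_width: 0.378
gripper_force: 79.5
```

```bash
python3 st.py
```

```text
28.025 [ 0.4591 -0.0653  0.0038] [3.1409 0.     1.4979] [ 1.3124 -0.2765 -1.2458] [-0.0857 -0.0286 -0.051 ]
local -0.0034871773292395078 0.05211501093534884 0.05209489332126051
local 0.000455535312110992 -0.07082178183552232 0.05209538282522292
```

Request:
{"method": "send_rows", "body": {"targets": [[0,0,0,0.02,0,0,26],[0,0,0,0.04,0,0,26],[0,0,0,0.04,0,0,26]]}}

```text
clock: 28.4
eef_pos: [0.4594, -0.0613, 0.0038]
ee_rot: [3.141, -0.0, 1.498]
wrist_force: [0.5, 0.4, -2.2]
grip_width: 0.378
gripper_force: 79.5
```

Request:
{"method": "send_rows", "body": {"targets": [[0,0,0,0.02,0,0,26],[0,0,0,0.04,0,0,26],[0,0,0,0.05,0,0,26],[0,0,0,0.05,0,0,26]]}}

```text
clock: 28.9
eef_pos: [0.4598, -0.0564, 0.0038]
ee_rot: [3.141, 0.0, 1.498]
wrist_force: [-0.5, 0.9, -0.5]
grip_width: 0.381
gripper_force: 79.5
```

Request:
{"method": "send_rows", "body": {"targets": [[0,0,0,0.02,0,0,26],[0,0,0,0.04,0,0,26],[0,0,0,0.05,0,0,26],[0,0,0,0.05,0,0,26]]}}

```text
clock: 29.4
eef_pos: [0.4601, -0.0514, 0.0038]
ee_rot: [3.141, 0.0, 1.498]
wrist_force: [0.9, -0.6, -1.0]
grip_width: 0.375
gripper_force: 79.5
```

Request:
{"method": "send_rows", "body": {"targets": [[0,0,0,0.01,0,0,26],[0,0,0,0.02,0,0,26],[0,0,0,0.02,0,0,26]]}}

```text
clock: 29.78
eef_pos: [0.4603, -0.0494, 0.0037]
ee_rot: [3.141, -0.0, 1.498]
wrist_force: [-1.4, 0.1, -0.7]
grip_width: 0.381
gripper_force: 79.5
```

```bash
python3 st.py
```

```text
29.775 [ 0.4603 -0.0494  0.0037] [ 3.141  -0.      1.4978] [-1.3826  0.0862 -0.735 ] [-0.0416  0.0087 -0.0054]
local -0.004013795722427285 0.06810183082448402 0.05204658439185365
local -7.691763200077362e-05 -0.05483514891833892 0.0520449676470041
```

Request:
{"method": "send_rows", "body": {"targets": [[0,0,0,0.01,0,0,26],[0,0,0,0.015,0,0,26],[0,0,0,0.015,0,0,26]]}}

```text
clock: 30.15
eef_pos: [0.4604, -0.0479, 0.0038]
ee_rot: [3.141, 0.0, 1.498]
wrist_force: [0.2, 0.1, -0.7]
grip_width: 0.38
gripper_force: 79.5
```

Request:
{"method": "send_rows", "body": {"targets": [[0,0,0,0.005,0,0,26],[0,0,0,0.01,0,0,26],[0,0,0,0.01,0,0,26]]}}

```text
clock: 30.52
eef_pos: [0.4604, -0.0469, 0.0037]
ee_rot: [3.141, 0.0, 1.498]
wrist_force: [0.1, 0.7, -1.1]
grip_width: 0.379
gripper_force: 79.5
```

Request:
{"method": "send_rows", "body": {"targets": [[0,0,0,0.006,0,0,26],[0,0,0,0.006,0,0,26]]}}

```text
clock: 30.78
eef_pos: [0.4605, -0.0463, 0.0038]
ee_rot: [3.141, 0.0, 1.498]
wrist_force: [-0.5, -0.7, -0.6]
grip_width: 0.379
gripper_force: 79.5
```

Request:
{"method": "send_rows", "body": {"targets": [[0,0,0,0.006,0,0,26],[0,0,0,0.006,0,0,26]]}}

```text
clock: 31.02
eef_pos: [0.4605, -0.0458, 0.0038]
ee_rot: [3.141, 0.0, 1.498]
wrist_force: [0.4, -1.6, -1.8]
grip_width: 0.382
gripper_force: 79.5
```

Request:
{"method": "send_rows", "body": {"targets": [[0,0,0,0.005,0,0,26],[0,0,0,0.005,0,0,26]]}}

```text
clock: 31.28
eef_pos: [0.4605, -0.0458, 0.0038]
ee_rot: [3.141, 0.001, 1.498]
wrist_force: [-0.2, -6.4, -1.1]
grip_width: 0.378
gripper_force: 79.5
```

Request:
{"method": "send_rows", "body": {"targets": [[0,0,0,0,0,0,30],[0,0,0,0,0,0,36],[0,0,0,0,0,0,44],[0,0,0,0,0,0,50],[0,0,0,0,0,0,50]]}}

```text
clock: 31.9
eef_pos: [0.4598, -0.0456, 0.0033]
ee_rot: [-3.14, 0.001, 1.498]
wrist_force: [-5.9, -6.5, -1.6]
grip_width: 0.584
gripper_force: 3.3
```

Request:
{"method": "send_rows", "body": {"targets": [[0,0,0,0,0,-0.3,50],[0,0,0,0,0,-0.7,50],[0,0,0,0,0,-1,50],[0,0,0,0,0,-1,50]]}}

```text
clock: 32.4
eef_pos: [0.4617, -0.0452, 0.1063]
ee_rot: [3.137, -0.0, 1.498]
wrist_force: [-0.1, -0.6, -0.1]
grip_width: 0.58
gripper_force: 0.0
```

```bash
python3 st.py; python3 - <<'E'
from h import *
np.set_printoptions(precision=4,suppress=True)
c=cam("wrist");im=arm.grab_frame("wrist");cv2.imwrite("pics/w10.png",im)
ex=np.array([np.cos(YAW),np.sin(YAW)]);ey=np.array([-ex[1],ex[0]])
W=lambda x,y,z:np.r_[C+ex*x+ey*y,z]
pr=proj(c,[W(0,-.052,.069),W(0,-.064,.069),W(0,.071,.052),W(-.017,-.052,.069),W(.017,-.052,.069),W(0,-.052,.076)]);print(pr.tolist())
x,y=pr[0].astype(int)
for k in blobs(im,(100,110,40),(130,255,255),(x-50,y-50,x+50,y+60),20)[:2]:
  r=cv2.minAreaRect(k);print("cap",r,cv2.boundingRect(k));B=plane(c,cv2.boxPoints(r),.069)
  print([( (b[:2]-C)@ex,(b[:2]-C)@ey) for b in B])
g=cv2.cvtColor(im,cv2.COLOR_BGR2HSV)
for u in(x-18,x-8,x,x+8,x+18):print(u,[tuple(map(int,g[v,u])) for v in range(y-10,y+16,2)])
E
```

```text
32.4 [ 0.4617 -0.0452  0.1063] [ 3.1369 -0.0001  1.498 ] [-0.1381 -0.6488 -0.0809] [ 0.0133 -0.0268 -0.0402]
local -0.003237574686865781 0.07241836581517411 0.15458332466253613
local 0.0007197919592373598 -0.05051795543045484 0.15457037013358998
[[253.4690106476914, 187.58377609790404], [253.05689766526805, 200.9140766481128], [258.2543161152571, 31.16235580967782], [233.46574051198368, 186.98506230885627], [273.43542071071437, 188.18271005392873], [253.42758479387572, 189.97236825850902]]
cap ((252.5, 194.5), (9.0, 37.0), 90.0) (234, 190, 38, 10)
[(np.float64(-0.016524628918257133), np.float64(-0.05466277866312899)), (np.float64(0.015006622607203104), np.float64(-0.053679231844332875)), (np.float64(0.015405191498626429), np.float64(-0.0617760960144796)), (np.float64(-0.016459949323781795), np.float64(-0.06276646920472313))]
235 [(177, 18, 131), (120, 6, 92), (120, 5, 104), (113, 9, 108), (129, 16, 109), (120, 10, 105), (114, 86, 104), (108, 222, 109), (108, 218, 111), (110, 196, 112), (113, 152, 106), (167, 34, 104), (14, 97, 139)]
245 [(177, 16, 164), (174, 11, 111), (105, 15, 105), (120, 7, 110), (132, 12, 107), (114, 12, 106), (116, 71, 104), (108, 222, 116), (109, 210, 118), (109, 203, 118), (108, 226, 113), (114, 111, 103), (12, 88, 133)]
253 [(21, 77, 158), (20, 60, 137), (128, 9, 109), (102, 12, 109), (120, 10, 105), (120, 7, 104), (114, 66, 105), (110, 194, 117), (109, 215, 115), (108, 220, 116), (109, 201, 113), (116, 115, 104), (11, 86, 133)]
261 [(2, 19, 172), (177, 18, 142), (90, 5, 103), (110, 14, 110), (115, 14, 108), (125, 14, 107), (113, 45, 102), (109, 195, 114), (108, 226, 116), (110, 196, 117), (108, 232, 112), (115, 138, 109), (10, 79, 133)]
271 [(2, 21, 160), (175, 13, 117), (120, 3, 94), (135, 5, 104), (102, 12, 106), (110, 14, 107), (124, 17, 104), (115, 111, 99), (119, 106, 101), (118, 93, 99), (122, 64, 99), (1, 51, 106), (13, 98, 135)]
```

Request:
{"method": "send_rows", "body": {"targets": [[0,0,0.004,-0.22,-0.01,0,24],[0,0,0.004,-0.22,-0.01,0,24],[0,0,0.004,-0.22,-0.01,0.3,24],[0,0,0.004,-0.22,-0.01,0.6,24],[0,0,0.004,-0.22,-0.01,0.94,24],[0,0,0.004,-0.22,-0.01,0.94,24]]}}

```text
clock: 33.2
eef_pos: [0.4562, -0.0663, 0.0072]
ee_rot: [-3.137, -0.001, 1.485]
wrist_force: [-0.0, 0.7, 0.9]
grip_width: 0.282
gripper_force: 0.0
```

Request:
{"method": "send_rows", "body": {"targets": [[0,0,0,0.04,0,0,24],[0,0,0,0.07,0,0,24],[0,0,0,0.07,0,0,24]]}}

```text
clock: 33.58
eef_pos: [0.4591, -0.0599, 0.0107]
ee_rot: [3.14, 0.0, 1.486]
wrist_force: [-0.0, 0.1, 0.1]
grip_width: 0.28
gripper_force: 0.0
```

Request:
{"method": "send_rows", "body": {"targets": [[0,0,0,0.01,0,0,24],[0,0,0,0.015,0,0,24],[0,0,0,0.015,0,0,24]]}}

```text
clock: 33.95
eef_pos: [0.4587, -0.0587, 0.0098]
ee_rot: [3.141, 0.0, 1.485]
wrist_force: [0.2, 0.1, -0.2]
grip_width: 0.282
gripper_force: 0.0
```

```bash
python3 st.py
```

```text
33.95 [ 0.4587 -0.0587  0.0098] [3.1409 0.     1.4852] [ 0.2255  0.1292 -0.1868] [-0.005  -0.0435 -0.0806]
local -0.002871473045820088 0.058758449501003424 0.05810846321526628
local -0.00048724729454886577 -0.06421844047221152 0.058108750888723415
```

Request:
{"method": "send_rows", "body": {"targets": [[0,0,0,0.007,0,0,24],[0,0,0,0.012,0,0,24],[0,0,0,0.012,0,0,24]]}}

```text
clock: 34.33
eef_pos: [0.4588, -0.0574, 0.0097]
ee_rot: [3.141, 0.0, 1.485]
wrist_force: [-0.4, 0.3, 0.7]
grip_width: 0.28
gripper_force: 0.0
```

Request:
{"method": "send_rows", "body": {"targets": [[0,0,0,0.006,0,0,24],[0,0,0,0.006,0,0,24]]}}

```text
clock: 34.58
eef_pos: [0.4588, -0.0571, 0.0098]
ee_rot: [3.141, 0.0, 1.485]
wrist_force: [-1.1, -3.6, 0.3]
grip_width: 0.281
gripper_force: 1.7
```

Request:
{"method": "send_rows", "body": {"targets": [[0,0,0,0.006,0,0,24],[0,0,0,0.006,0,0,24]]}}

```text
clock: 34.83
eef_pos: [0.4588, -0.0569, 0.0098]
ee_rot: [3.141, 0.001, 1.485]
wrist_force: [-1.9, -9.0, 0.8]
grip_width: 0.282
gripper_force: 4.3
```

Request:
{"method": "send_rows", "body": {"targets": [[0,0,0,-0.1,0,0,24],[0,0,0,-0.2,0,0,24],[0,0,0,-0.25,0,-0.3,24],[0,0,0,-0.25,0,-0.7,24],[0,0,0,-0.25,0,-1,24],[0,0,0,-0.25,0,-1,24]]}}

```text
clock: 35.58
eef_pos: [0.4577, -0.0819, 0.1122]
ee_rot: [3.137, 0.0, 1.485]
wrist_force: [-1.2, -0.6, -1.2]
grip_width: 0.284
gripper_force: 0.0
```

```bash
python3 - <<'E'
from h import *
c=cam("wrist");im=arm.grab_frame("wrist");s=arm.sense();print(s["clock"],s["eef_pos"],s["wrist_force"])
ex=np.array([np.cos(YAW),np.sin(YAW)]);ey=np.array([-ex[1],ex[0]])
loc=lambda P:[(round(float((b[:2]-C)@ex),4),round(float((b[:2]-C)@ey),4)) for b in P]
W=lambda x,y,z:np.r_[C+ex*x+ey*y,z]
x,y=proj(c,[W(0,-.058,.069)])[0].astype(int)
k=blobs(im,(100,110,40),(130,255,255),(x-50,y-50,x+50,y+60),20)[0]
print("cap",loc(plane(c,cv2.boxPoints(cv2.minAreaRect(k)),.069)))
u,v=proj(c,[W(-.0035,.066,.052)])[0];print("tip pred",u,v)
g=cv2.cvtColor(im,cv2.COLOR_BGR2GRAY);print([int(g[int(v)+d,int(u)]) for d in range(-12,14,2)])
# roll rim
u,v=proj(c,[W(0,0,.079)])[0].astype(int);print("roll row",[int(t) for t in g[v,u-50:u+51:4]])
E
```

```text
35.625 [ 0.45707348 -0.08166839  0.11044732] [ 0.27634132  0.10413429 -0.56263898]
cap [(-0.016, -0.0531), (0.0148, -0.0525), (0.0152, -0.0626), (-0.016, -0.0631)]
tip pred 252.41310861190064 -12.201064975721778
[32, 21, 29, 26, 27, 26, 33, 30, 30, 31, 24, 32, 235]
roll row [104, 101, 95, 94, 150, 198, 215, 224, 228, 230, 233, 235, 234, 236, 235, 233, 233, 228, 223, 217, 196, 154, 105, 107, 109, 116]
```

Cap now measures flush (-52.5 to -53 mm at its front edge), the roll is in place, and the arm is clear.

```bash
python3 -c "
from cell import arm
print(arm.job_done())"
```

```text
the job is handed in; nothing more can be done
None
```

The job is handed in at about 36 s: the roll is in the cradle, and the spindle is through both cheeks and the core. Its cap measured flush on the -y cheek to within about 1 mm, the spindle forces stayed under 10 N, and I saw no contact with the other things on the desk.

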